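# Sort the coils, then hold the box lid at its balance point

### The job

Sort the loose pieces lying to the right of the open two-bay coil box into it: the two wound coils go into the wide bay and the empty bobbin into the narrow bay, each down on the bay's floor, with the lid left laid back meanwhile. Then grip the lid by the steel bar at its edge, swing it up to its balance point, where it stands upright and would fall neither way, and finish still holding it there by the bar, ready for its stay to be fitted. Do not let the lid fall forward towards shut, and leave everything else on the bench where it is.

Things in the scene. Friction and masses are not known exactly. Their poses are not given: they have to be found in the camera images.
- coil_box: grey metal box fixed to the bench, open on top, 105 (x) x 150 (y) x 40 (z) mm, walls 4 mm. Origin: centre of its underside; x away from the robot to the hinge side, y left, z up; yaw up to 0.2 rad. A partition along x, 32 mm tall, 4 mm thick, centred on y = -17 mm, divides it: narrow bay (right) free from y = -71 to -19 mm, wide bay (left) y = -15 to 71 mm, both x = -48.5 to 48.5 mm
- wide_bay (a point): centre of the wide bay's floor (97 mm in x by 86 mm in y, 4 mm above the bench), for the wound coils; axes as coil_box
- narrow_bay (a point): centre of the narrow bay's floor (97 mm in x by 52 mm in y, 4 mm above the bench), for the empty bobbin; axes as coil_box
- box_lid (a joint): angle of the lid, rad: 0 shut, pi/2 = 1.571 upright, its balance point (centre of mass straight above the hinge), 2.18 laid back on its stop behind the box, where it starts. The hinge runs freely: let go off balance, the lid falls to the stop or shut. Plate 105 x 150 x 4 mm, from 4 to 109 mm from the hinge axis; about 190 g with its bar
- lid_hinge (a point): middle of the lid's hinge axis, along the box's far upper edge: 56.5 mm in +x and 42 mm up from coil_box's origin; axes as coil_box, the hinge axis is y
- lid_bar (a point): round steel bar, 10 mm thick, 72 mm long, along the lid's free edge in the plane of its plate, parallel to the hinge, 133 mm from its axis, on two 6 mm posts 66 mm apart; 19 mm gap to the plate. Origin: its middle; y along it, x to the hinge. Laid back it is 151 mm above the bench and 76 mm beyond the hinge; upright 175 mm, straight over the hinge. It can turn between pinching fingers
- coil_a_mid (a point): wound coil: a small flanged bobbin full of copper wire, cream flanges, 29 mm in diameter, 18 mm high, standing on a flange, with a thin stiff-looking wire tail that cannot be felt. The point lies on its axis at mid-height (9 mm above its underside); z up along the axis. About 30 g. Goes into the wide bay.
- coil_b_mid (a point): wound coil: a small flanged bobbin full of copper wire, black flanges, 29 mm in diameter, 18 mm high, standing on a flange, with a thin stiff-looking wire tail that cannot be felt. The point lies on its axis at mid-height (9 mm above its underside); z up along the axis. About 30 g. Goes into the wide bay.
- empty_bobbin_mid (a point): empty black bobbin with no wire on it, waisted, flanges 33 mm in diameter, 28 mm high (it grips like a plain 33 mm cylinder), standing on a flange. The point lies on its axis at mid-height (14 mm above its underside). About 20 g. Goes into the narrow bay.
- coil_a: the coil of coil_a_mid; this origin is in its underside, 7 mm off its axis
- coil_b: the coil of coil_b_mid; this origin is in its underside, 7 mm off its axis
- empty_bobbin: the bobbin of empty_bobbin_mid; origin: centre of its underside
- eraser: bystander: eraser 19 x 43 x 13 mm, origin in its underside; leave alone
- flux_tin: bystander: round cream tin, 52 mm in diameter, 22 mm high, behind the lid, origin in its underside; leave alone
- fixture_block: bystander: aluminium set-up block 30 x 35 x 30 mm, in front of the box, origin in its underside; leave alone
- marker_pen: bystander: white pen, 145 mm long, lying in front of the box, origin in its underside; leave alone
- black_tape: bystander: roll of dark tape, 53 mm in diameter, 19 mm high, left of the box, origin in its underside; leave alone
Not all that is in view belongs to the job. Of the things like the empty_bobbin, leave any that is blue; of the rest the smaller one is meant.

How it is judged:
By the outcome, as a careful person would: the job done as asked, in the order asked, and still so for the second after the job is handed in, while the arm keeps its last pose, push and grip.
It also fails if it takes over 72 s, if anything falls off the work surface, if the arm or the gripper's body presses on something with over 40 N, if the wrist force passes 120 N, or if a joint passes its speed limit or range.

### The arm

A 6-joint arm with a two-finger parallel gripper is mounted at the origin on a cart in front of the work surface, level with it; the furniture and walls round the work are solid. World frame = base frame: x ahead of the robot, y to its left, z up, the work surface at z = 0. Lengths are in m, angles in degrees, forces in N, time in s.
With the tool pointing down it reaches from about 0.25 to 0.725 m from the base axis. Payload 9.7 kg.
Tool frame: the origin (TCP) lies midway between the tips of the shut fingers; the grasp point (between the pads) lies 19 mm behind it; z points along the fingers, y is the line along which they close (so a half turn about z gives the same grasp; the last joint's range is limited). The gripper opens to 85 mm and grips with 20 to 120 N. Pads are 22 mm wide; open, the fingers measure 114 mm over their backs; the gripper's body (76 mm by 85 mm) begins 54 mm behind the grasp point. The pads swing forward as they close: fully open they stand 13 mm farther back than shut.
Start: joints at [-71.792, 4.979, 10.078, 95.1, 0, 90], TCP at [0.172, -0.522, 0.231] pointing down, gripper open.
Joint ranges: [-179.16, 179.16], [-48.56, 103.87], [-65.8, 70.77], [-126.05, 130.52], [-82.76, 87.17], [-180, 180]. Speed limits (degrees/s): [127.2, 127.2, 147.25, 180, 180, 180].

### API

Orientations are given as [roll, pitch, yaw] about the fixed x, y, z axes, in that order (R = Rz(yaw) Ry(pitch) Rx(roll)).
In Python, from workcell import * gives the robot as it stands.
- The arm moves only by the tool servo_tool, never from a script. Its argument "moves" is a list of rows, each a list of 4 numbers: the shift along the world's x, y, z in parts of the range, where 1.0 means 80 cm, then the turn about the world's z in a scale on which 1.0 is 2 pi rad. A call has 1 to 20 rows; each row is the pose to reach, as a shift and turn from the pose commanded when the call began; what a row does not reach only later rows make up. A row lasts 1/12 s, in which the tool goes at most 41.7 mm and 7.16 degrees, less where a joint would pass 70% of its speed; a pose out of reach is approached as far as the arm can. A call with a gripper value outside its range is refused whole. "claw" is the closure, from 0 (fully open) to 1 (shut), set as the call begins (left out, the last holds). The fingers move at their own pace and stop on an object; "force" is the grip in N (left out, the last holds). Time passes only in rows, so rows that repeat a pose let the fingers close. It gives the time, the measured TCP pose, the force, the opening and the grip force at its end, in the units of the state.
- get_obs(): the state, without advancing time (a new reading comes with each control period).
- camera(name): name is "side" or "top" or "wrist"; returns the picture (384x512x3 uint8, red, green, blue); there is no depth.
- get_calibration(name): a dict with "fx", "fy", "cx", "cy" (pixels), "rvec" (rotation vector, rad) and "tvec" (3), from world to camera coordinates, as OpenCV has them; the wrist camera has in their place "tool_from_camera" (4x4, takes a point from camera to tool coordinates, whose origin is the TCP and whose axes are the flange's). Camera axes: x right, y down, z forward; pixel columns grow to the right and rows downward; lengths in m; the calibration is good to about 2 mm. A picture is of the moment at which its call begins: read the wrist's pose just before it. get_calibration takes no time and is no camera call.
- job_done(): hands the job in; it is judged then, once.
The state is a dict: "time": time; "q": joint angles; "qd": joint speeds; "joint_efforts": joint torques, N m; "ee_pos": TCP position; "tcp_rot": TCP orientation; "wrist_force": force on the tool from outside, world axes, zero at the start; "torque": the same for the moment, N m; "opening": finger opening in m; "grasp_force": force on a finger pad.
Only numpy, scipy, OpenCV 4.12 (cv2) and the standard library are available. Lean on these libraries where they do the work, as an engineer would, in place of code of your own. Each camera call takes 0.05 s, during which the arm holds its last target. There are 200 camera calls.

## Working session

There is one attempt and no reset: what is moved stays moved. The work goes in short steps, Python scripts to look and compute and a tool call to move; the robot and the scene stay as the last step left them, time stands still between calls to the robot, and variables do not carry over. Pictures are saved under pics/ and viewed, at most 10 in all, crops included, and the job is handed in when it is done.

Besides the shell and the picture viewer there is one more tool, called after "Emit:" by a JSON object that holds its "name" and its "arguments". servo_tool: Moves the arm, as the interface text tells. Its arguments: {"type":"object","properties":{"moves":{"type":"array","items":{"type":"array","items":{"type":"number"}}},"claw":{"type":"number"},"force":{"type":"number"}},"required":["moves"]}

```bash
mkdir -p pics; ls; cat > h.py <<'E'
from workcell import *
import numpy as np, cv2
from scipy.spatial.transform import Rotation as R
def cam(name, pose=None):
    c=get_calibration(name); K=np.array([[c['fx'],0,c['cx']],[0,c['fy'],c['cy']],[0,0,1.]])
    if 'rvec' in c:
        Rm=cv2.Rodrigues(np.array(c['rvec'],float))[0]; t=np.array(c['tvec'],float).ravel()
    else:
        o=pose; T=np.eye(4); T[:3,:3]=R.from_euler('xyz',o['tcp_rot'],degrees=True).as_matrix(); T[:3,3]=o['ee_pos']
        W=np.linalg.inv(T@np.array(c['tool_from_camera'])); Rm=W[:3,:3]; t=W[:3,3]
    return K,Rm,t
def ray(C,uv):
    K,Rm,t=C; d=Rm.T@np.linalg.solve(K,[uv[0],uv[1],1.]); return -Rm.T@t,d
def onz(C,uv,z):
    o,d=ray(C,uv); return o+d*(z-o[2])/d[2]
def proj(C,P):
    K,Rm,t=C; p=K@(Rm@np.asarray(P,float)+t); return p[:2]/p[2]
def save(n,im,s=1): cv2.imwrite('pics/'+n,cv2.resize(im[...,::-1],None,fx=s,fy=s,interpolation=cv2.INTER_CUBIC))
E
python3 - <<'E'
from h import *
o=get_obs(); print(o)
ims={}
for n in('top','side','wrist'):
    ims[n]=camera(n); np.save(f'pics/{n}0.npy',ims[n])
    C=cam(n,o); print(n,-C[1].T@C[2],C[1][2],get_calibration(n)['fx'])
save('top0.png',ims['top'],1.5)
save('sw0.png',np.hstack([ims['side'],ims['wrist']]),0.78)
E
```

```text
pics
{'time': 0.0, 'q': array([-7.17911212e+01,  5.01182089e+00,  1.00347764e+01,  9.50989339e+01,
       -7.99492056e-04,  8.99994335e+01]), 'qd': array([-0.00227672,  0.07944745,  0.04283901,  0.00280012,  0.07905249,
       -0.10794004]), 'joint_efforts': array([-4.26593382e-03, -5.20399153e+01,  4.64793098e+01,  1.63938623e-02,
       -1.89421162e-04,  4.77150820e-06]), 'ee_pos': array([ 0.17179205, -0.52224846,  0.23057903]), 'tcp_rot': array([-1.79924022e+02,  7.98740137e-04,  1.82094464e+01]), 'wrist_force': array([-0.23238576, -0.93633512, -0.29028677]), 'torque': array([ 0.00793584, -0.01449156, -0.00619346]), 'grasp_force': 0.0, 'opening': 0.08535148419522888}
top [0.48525598 0.09626209 0.91197995] [ 0.09428178  0.0345154  -0.99494705] 397.37216254753656
side [ 0.4087225  -0.35788429  0.77315305] [ 0.15538     0.53227926 -0.83218739] 360.5503082460318
wrist [ 0.24588013 -0.49871294  0.37447472] [-0.28231226 -0.09048287 -0.95504588] 290.6008855724057
```

View pics/top0.png

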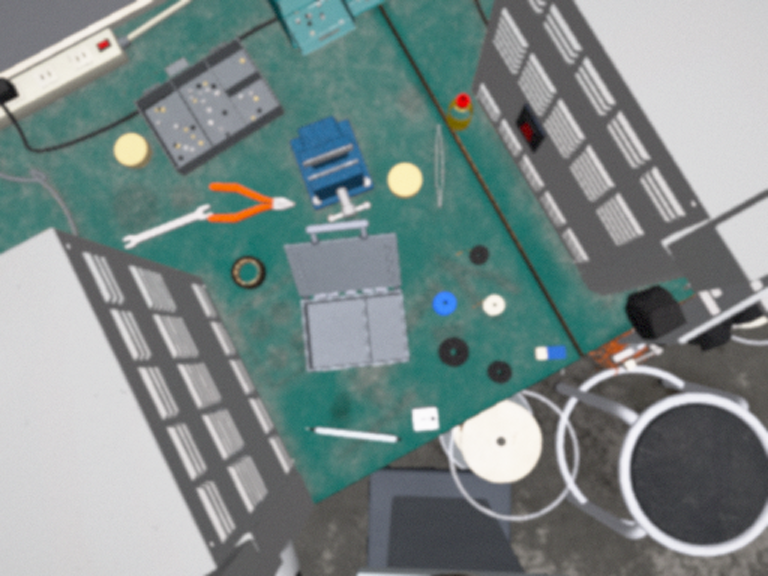

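View pics/sw0.png

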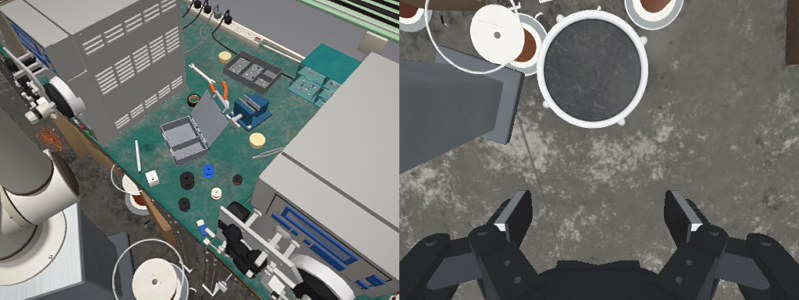

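Top view (1.5x): black disc at (479,254), cream disc at (493,305), blue disc at (445,302), a large black disc at (453,351) and a smaller black one at (499,371). The box is around (355,330), with the lid laid back and its bar at (338,228). I'll take a close crop and measure the sizes.

```bash
python3 - <<'E'
from h import *
t=np.load('pics/top0.npy'); s=np.load('pics/side0.npy')
a=cv2.resize(t[135:285,185:385],None,fx=4,fy=4,interpolation=cv2.INTER_CUBIC)
b=cv2.resize(s[120:280,170:320],None,fx=3,fy=3,interpolation=cv2.INTER_CUBIC)
save('c1.png',a); save('c2.png',b,1.2)
C=cam('top'); hsv=cv2.cvtColor(t,cv2.COLOR_RGB2HSV)
for n,m,h in(('dark',cv2.inRange(hsv,(0,0,0),(180,255,75)),.02),('cream',cv2.inRange(hsv,(0,0,170),(60,120,255)),.018),('blue',cv2.inRange(hsv,(100,150,120),(125,255,255)),.02)):
    k,l,st,ce=cv2.connectedComponentsWithStats(m)
    for i in range(1,k):
        x,y=ce[i]
        if st[i,4]>60 and 150<x<370 and 140<y<300:
            P=onz(C,ce[i],h); print(n,ce[i].round(1),st[i],P.round(3), 'd~%.1fmm'%(np.sqrt(4*st[i,4]/np.pi)*(0.912-h)/397*1000))
E
```

```text
dark [358.7 187.3] [319 120  73 119 287] [ 0.585 -0.103  0.02 ] d~43.0mm
dark [318.9 169.6] [313 164  12  12 114] [ 0.623 -0.013  0.02 ] d~27.1mm
dark [169.6 183.6] [155 171  22  22  96] [0.584 0.325 0.02 ] d~24.8mm
dark [302.  234.2] [293 225  19  19 279] [0.477 0.022 0.02 ] d~42.3mm
dark [332.6 247.5] [325 241  16  14 175] [ 0.45  -0.046  0.02 ] d~33.5mm
dark [366.4 256.7] [361 252  13  12  63] [ 0.432 -0.12   0.02 ] d~20.1mm
cream [328.7 203. ] [322 196  15  15 164] [ 0.548 -0.036  0.018] d~32.5mm
cream [333.2 294.7] [ 302  266   59   56 2338] [ 0.347 -0.048  0.018] d~122.9mm
blue [295.9 202.2] [288 194  17  17 221] [0.548 0.037 0.02 ] d~37.7mm
```

View pics/c1.png

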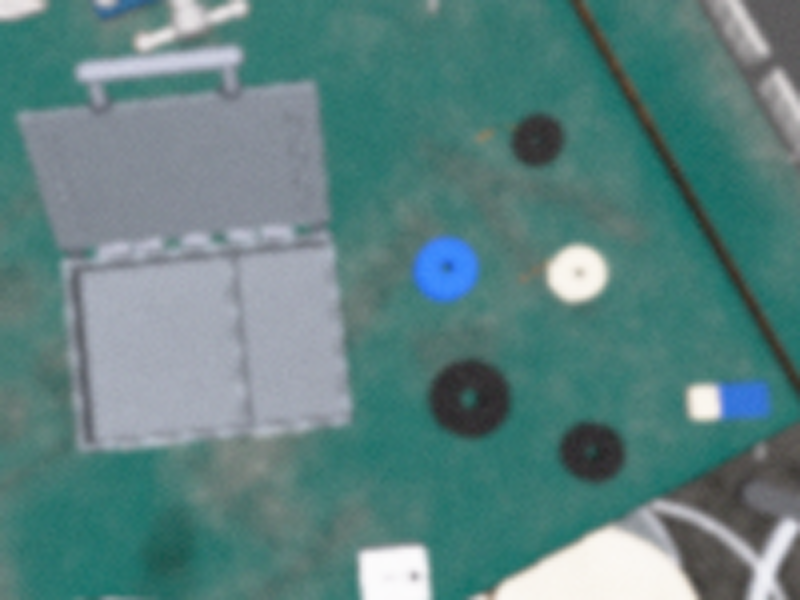

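View pics/c2.png

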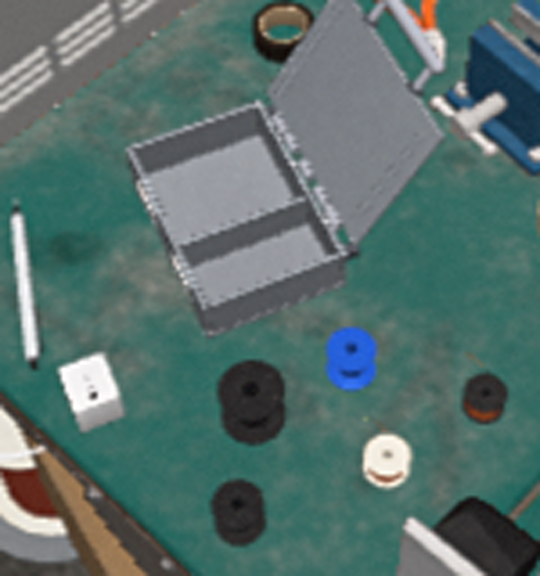

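The choices fit by size, in full top pixels:
- **coil_b:** black (319,170), 27 mm, with copper showing in the side view.
- **coil_a:** cream (329,203).
- **Empty bobbin:** black (333,247), about 33 mm.
- **Rejected:** blue (296,202), black 42 mm (302,234) and the tape roll (170,184).

Next I'll measure the box.

```bash
python3 - <<'E'
from h import *
C=cam('top'); S=cam('side')
cr=lambda p:(p[0]/4+185-.4,p[1]/4+135-.4)
c={k:onz(C,cr(p),.04) for k,p in dict(FL=(80,450),FR=(351,425),BR=(332,238),BL=(62,260)).items()}
for k in c: print(k,c[k].round(4))
ctr=sum(c.values())/4; d=lambda a,b:c[a][:2]-c[b][:2]
print('w',np.linalg.norm(d('FL','FR')),np.linalg.norm(d('BL','BR')),'d',np.linalg.norm(d('BL','FL')),np.linalg.norm(d('BR','FR')))
yv=d('FL','FR')+d('BL','BR'); yaw=np.arctan2(-yv[0],yv[1]); xv=d('BL','FL')+d('BR','FR'); print('ctr',ctr,'yaw',yaw,np.arctan2(xv[1],xv[0]))
# bar ends at z .151
a,b=onz(C,cr((78,72)),.151),onz(C,cr((242,52)),.151); print('bar',a,b,np.linalg.norm(a-b),(a+b)/2,'yaw',np.arctan2(-(a-b)[0],(a-b)[1]))
# two-view pieces: top discs in top and side (side crop 3.6x, offset 170,120)
ss=lambda p:(p[0]/3.6+170-.4,p[1]/3.6+120-.4)
for n,tp,sp,h in(('a',(577,272),(387,454),.018),('b',(538,139),(486,393),.018),('e',(592,451),(240,503),.028)):
    print(n,onz(C,cr(tp),h).round(4),onz(S,ss(sp),h).round(4))
E
```

```text
FL [0.4437 0.2358 0.04  ]
FR [0.4613 0.0882 0.04  ]
BR [0.5632 0.1009 0.04  ]
BL [0.5475 0.2498 0.04  ]
w 0.14863788772959863 0.14970339495522605 d 0.1047265761347712 0.10269793701430024
ctr [0.50394242 0.1686657  0.04      ] yaw 0.11211044000771334 0.12968195670328714
bar [0.63165148 0.22610469 0.151     ] [0.64314854 0.14628894 0.151     ] 0.08063955092061877 [0.63740001 0.18619681 0.151     ] yaw 0.1430609736228914
a [ 0.5493 -0.0366  0.018 ] [ 0.5488 -0.0361  0.018 ]
b [ 0.6242 -0.014   0.018 ] [ 0.6243 -0.0142  0.018 ]
e [ 0.4505 -0.0442  0.028 ] [ 0.4507 -0.0446  0.028 ]
```

Units first: shifts go in shares of 80 cm and turns go in shares of 2 pi rad. So 42 cm is 0.525, 40 cm is 0.5.

Emit:
{"name": "servo_tool", "arguments": {"moves": [[0.025, 0.05, 0.0375, 0], [0.0625, 0.1, 0.0625, 0], [0.1, 0.15, 0.0625, 0], [0.125, 0.2, 0.0625, 0], [0.15, 0.25, 0.0625, 0], [0.175, 0.3, 0.0625, 0], [0.2, 0.35, 0.0625, 0], [0.225, 0.4, 0.0625, 0], [0.25, 0.45, 0.0625, 0], [0.275, 0.5, 0.0625, 0], [0.275, 0.525, 0.0625, 0], [0.275, 0.525, 0.0625, 0], [0.275, 0.525, 0.0625, 0], [0.275, 0.525, 0.0625, 0]], "claw": 0.4, "force": 30}}

```text
time: 1.32
ee_pos: [0.3921, -0.1012, 0.2811]
tcp_rot: [-180.0, 0.0, 18.4]
wrist_force: [-0.9, -0.1, 0.4]
opening: 0.0514
grasp_force: 0.0
```

Both views agree within 0.5 mm, and the bar fits the box pose: centre (0.504, 0.1687), yaw about 0.12. I'll start with the bobbin, closing along the box's x axis.

In the tool's units: -27.5 cm is -0.3438, 5.85 cm is 0.0731, 1.372 rad is 0.2184.

Emit:
{"name": "servo_tool", "arguments": {"moves": [[0.0125, 0.0125, 0, 0.0183], [0.025, 0.025, -0.0125, 0.0366], [0.0375, 0.0375, -0.0375, 0.0549], [0.05, 0.05, -0.075, 0.0732], [0.0625, 0.0625, -0.1125, 0.0915], [0.0731, 0.0713, -0.15, 0.1098], [0.0731, 0.0713, -0.1875, 0.1281], [0.0731, 0.0713, -0.2125, 0.1464], [0.0731, 0.0713, -0.225, 0.1647], [0.0731, 0.0713, -0.2375, 0.183], [0.0731, 0.0713, -0.25, 0.2013], [0.0731, 0.0713, -0.2625, 0.2184], [0.0731, 0.0713, -0.275, 0.2184], [0.0731, 0.0713, -0.3, 0.2184], [0.0731, 0.0713, -0.325, 0.2184], [0.0731, 0.0713, -0.3438, 0.2184], [0.0731, 0.0713, -0.3438, 0.2184], [0.0731, 0.0713, -0.3438, 0.2184]]}}

```text
time: 2.82
ee_pos: [0.4497, -0.0461, 0.0059]
tcp_rot: [-179.9, -0.0, 96.6]
wrist_force: [-0.3, 0.2, -0.7]
opening: 0.0509
grasp_force: 0.0
```

Emit:
{"name": "servo_tool", "arguments": {"moves": [[0, 0, 0, 0], [0, 0, 0, 0], [0, 0, 0, 0], [0, 0, 0, 0], [0, 0, 0, 0], [0, 0, 0, 0]], "claw": 1, "force": 30}}

```text
time: 3.32
ee_pos: [0.4512, -0.0458, 0.0076]
tcp_rot: [179.9, 0.1, 96.8]
wrist_force: [0.5, -2.4, 6.7]
opening: 0.0321
grasp_force: 30.1
```

In the tool's units: 16.9 cm is 0.2113, 5.9 cm is 0.0738.

Emit:
{"name": "servo_tool", "arguments": {"moves": [[0, 0, 0.0375, 0], [0, 0, 0.075, 0], [0.0125, 0.0375, 0.1, 0], [0.025, 0.075, 0.1, 0], [0.0375, 0.1125, 0.1, 0], [0.05, 0.15, 0.1, 0], [0.0625, 0.1875, 0.1, 0], [0.0738, 0.2113, 0.1, 0], [0.0738, 0.2113, 0.1, 0], [0.0738, 0.2113, 0.1, 0], [0.0738, 0.2113, 0.0688, 0], [0.0738, 0.2113, 0.0438, 0], [0.0738, 0.2113, 0.025, 0], [0.0738, 0.2113, 0.015, 0], [0.0738, 0.2113, 0.01, 0], [0.0738, 0.2113, 0.01, 0], [0.0738, 0.2113, 0.01, 0]]}}

```text
time: 4.73
ee_pos: [0.5097, 0.1233, 0.0152]
tcp_rot: [179.9, -0.0, 96.8]
wrist_force: [-0.2, 0.6, -0.0]
opening: 0.0323
grasp_force: 30.0
```

```bash
python3 - <<'E'
from h import *
o=get_obs(); print(o['ee_pos'],o['wrist_force'],o['opening'],o['q'])
s=camera('side'); w=camera('wrist')
a=cv2.resize(s[120:280,170:320],None,fx=2.5,fy=2.5,interpolation=cv2.INTER_CUBIC)
w=cv2.resize(w,None,fx=a.shape[0]/384,fy=a.shape[0]/384)[:,:420]
save('p2.png',np.hstack([a,w]),.98)
E
```

```text
[0.50973717 0.12328148 0.01516372] [-0.22381401  0.63765426 -0.04984746] 0.032289710624862855 [ 1.35978291e+01  2.97565804e+00 -1.60583968e+01  7.09102419e+01
 -3.22023524e-03  9.68114530e+01]
```

View pics/p2.png

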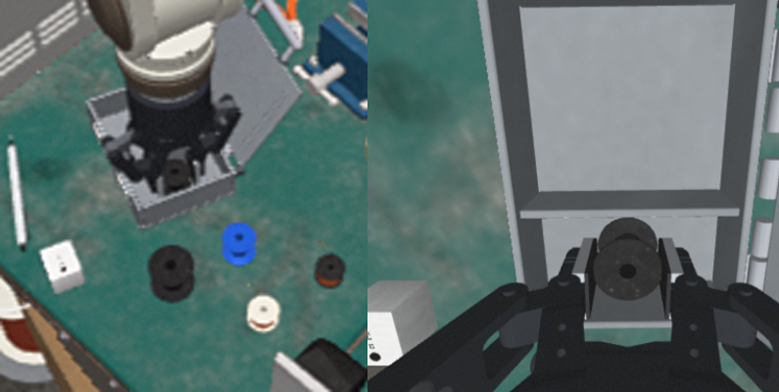

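The view shows the bobbin held over the narrow bay floor, between the partition and the right wall, with the fingers clear. I'll lower it to contact, then release.

In the tool's units: -0.35 cm is -0.0044, -0.2 cm is -0.0025.

Emit:
{"name": "servo_tool", "arguments": {"moves": [[0, 0, -0.0025, 0], [0, 0, -0.0044, 0], [0, 0, -0.0044, 0], [0, 0, -0.0044, 0]]}}

```text
time: 5.17
ee_pos: [0.5099, 0.1237, 0.0116]
tcp_rot: [179.9, -0.0, 96.8]
wrist_force: [-1.3, -1.5, 5.4]
opening: 0.0319
grasp_force: 30.4
```

Emit:
{"name": "servo_tool", "arguments": {"moves": [[0, 0, 0, 0], [0, 0, 0, 0], [0, 0, 0, 0], [0, 0, 0, 0]], "claw": 0.45}}

```text
time: 5.5
ee_pos: [0.5093, 0.1236, 0.0106]
tcp_rot: [-180.0, 0.0, 96.8]
wrist_force: [0.1, 0.7, 0.3]
opening: 0.0469
grasp_force: 0.0
```

In the tool's units: -13.8 cm is -0.1725, 11.5 cm is 0.1438.

Emit:
{"name": "servo_tool", "arguments": {"moves": [[0, 0, 0.0375, 0], [0, 0, 0.0813, 0], [0.0188, -0.025, 0.1, 0], [0.05, -0.0625, 0.1, 0], [0.0813, -0.1, 0.1, 0], [0.1125, -0.1375, 0.1, 0], [0.1438, -0.1725, 0.1, 0], [0.1438, -0.1725, 0.1, 0], [0.1438, -0.1725, 0.0875, 0], [0.1438, -0.1725, 0.0563, 0], [0.1438, -0.1725, 0.025, 0], [0.1438, -0.1725, 0.0063, 0], [0.1438, -0.1725, -0.0025, 0], [0.1438, -0.1725, -0.0025, 0]]}}

```text
time: 6.67
ee_pos: [0.6226, -0.0136, 0.0066]
tcp_rot: [-179.8, -0.0, 96.9]
wrist_force: [-0.3, -0.5, 1.1]
opening: 0.0473
grasp_force: 0.0
```

Emit:
{"name": "servo_tool", "arguments": {"moves": [[0, 0, 0, 0], [0, 0, 0, 0], [0, 0, 0, 0], [0, 0, 0, 0], [0, 0, 0, 0], [0, 0, 0, 0]], "claw": 1, "force": 30}}

```text
time: 7.17
ee_pos: [0.6251, -0.0143, 0.0101]
tcp_rot: [179.9, -0.0, 96.8]
wrist_force: [-0.5, 1.1, 6.6]
opening: 0.0273
grasp_force: 30.0
```

In the tool's units: 23.2 cm is 0.29, -12.6 cm is -0.1575.

Emit:
{"name": "servo_tool", "arguments": {"moves": [[0, 0, 0.0375, 0], [0, 0, 0.0813, 0], [-0.0375, 0, 0.1, 0], [-0.0813, 0.0125, 0.1, 0], [-0.125, 0.0313, 0.1, 0], [-0.1575, 0.0625, 0.1, 0], [-0.1575, 0.1063, 0.1, 0], [-0.1575, 0.15, 0.1, 0], [-0.1575, 0.1938, 0.1, 0], [-0.1575, 0.2375, 0.1, 0], [-0.1575, 0.275, 0.1, 0], [-0.1575, 0.29, 0.1, 0], [-0.1575, 0.29, 0.1, 0], [-0.1575, 0.29, 0.075, 0], [-0.1575, 0.29, 0.05, 0], [-0.1575, 0.29, 0.025, 0], [-0.1575, 0.29, 0.0125, 0], [-0.1575, 0.29, 0.005, 0], [-0.1575, 0.29, 0.0038, 0], [-0.1575, 0.29, 0.0038, 0]]}}

```text
time: 8.83
ee_pos: [0.4985, 0.2167, 0.0125]
tcp_rot: [180.0, 0.0, 96.8]
wrist_force: [0.3, -0.3, -1.2]
opening: 0.0272
grasp_force: 34.0
```

Emit:
{"name": "servo_tool", "arguments": {"moves": [[0, 0, 0, 0], [0, 0, 0, 0], [0, 0, 0, 0], [0, 0, 0, 0]], "claw": 0.45}}

```text
time: 9.17
ee_pos: [0.4985, 0.2174, 0.012]
tcp_rot: [180.0, -0.0, 96.8]
wrist_force: [0.7, 0.2, -0.7]
opening: 0.0467
grasp_force: 0.0
```

In the tool's units: -25.4 cm is -0.3175, 5.1 cm is 0.0638.

Emit:
{"name": "servo_tool", "arguments": {"moves": [[0, 0, 0.0375, 0], [0, 0, 0.0813, 0], [0, -0.0375, 0.1, 0], [0, -0.0813, 0.1, 0], [0, -0.125, 0.1, 0], [0, -0.175, 0.1, 0], [0, -0.225, 0.1, 0], [0.025, -0.2625, 0.1, 0], [0.05, -0.3, 0.1, 0], [0.0638, -0.3175, 0.1, 0], [0.0638, -0.3175, 0.1, 0], [0.0638, -0.3175, 0.0813, 0], [0.0638, -0.3175, 0.05, 0], [0.0638, -0.3175, 0.025, 0], [0.0638, -0.3175, 0.0063, 0], [0.0638, -0.3175, -0.0019, 0], [0.0638, -0.3175, -0.0019, 0]]}}

```text
time: 10.58
ee_pos: [0.5481, -0.036, 0.0088]
tcp_rot: [-179.8, -0.0, 96.8]
wrist_force: [-0.5, -0.1, 0.6]
opening: 0.0469
grasp_force: 0.0
```

Emit:
{"name": "servo_tool", "arguments": {"moves": [[0, 0, 0, 0], [0, 0, 0, 0], [0, 0, 0, 0], [0, 0, 0, 0], [0, 0, 0, 0], [0, 0, 0, 0]], "claw": 1}}

```text
time: 11.08
ee_pos: [0.5502, -0.0364, 0.0116]
tcp_rot: [179.9, 0.0, 96.8]
wrist_force: [-0.2, -0.0, 7.0]
opening: 0.0265
grasp_force: 30.1
```

In the tool's units: 21.3 cm is 0.2663, -4.6 cm is -0.0575.

Emit:
{"name": "servo_tool", "arguments": {"moves": [[0, 0, 0.0375, 0], [0, 0, 0.0813, 0], [-0.025, 0.0125, 0.1, 0], [-0.0575, 0.0375, 0.1, 0], [-0.0575, 0.0813, 0.1, 0], [-0.0575, 0.125, 0.1, 0], [-0.0575, 0.1688, 0.1, 0], [-0.0575, 0.2125, 0.1, 0], [-0.0575, 0.25, 0.1, 0], [-0.0575, 0.2663, 0.1, 0], [-0.0575, 0.2663, 0.1, 0], [-0.0575, 0.2663, 0.075, 0], [-0.0575, 0.2663, 0.05, 0], [-0.0575, 0.2663, 0.025, 0], [-0.0575, 0.2663, 0.0125, 0], [-0.0575, 0.2663, 0.005, 0], [-0.0575, 0.2663, 0.0038, 0], [-0.0575, 0.2663, 0.0038, 0], [-0.0575, 0.2663, 0.0038, 0]]}}

```text
time: 12.67
ee_pos: [0.5038, 0.1759, 0.014]
tcp_rot: [180.0, 0.0, 96.8]
wrist_force: [-1.0, -2.0, 1.4]
opening: 0.0272
grasp_force: 34.4
```

Emit:
{"name": "servo_tool", "arguments": {"moves": [[0, 0, 0, 0], [0, 0, 0, 0], [0, 0, 0, 0], [0, 0, 0, 0]], "claw": 0.45}}

```text
time: 13.0
ee_pos: [0.5034, 0.1765, 0.0133]
tcp_rot: [180.0, 0.0, 96.8]
wrist_force: [0.3, 0.5, 0.9]
opening: 0.0467
grasp_force: 0.0
```

In the tool's units: -20 cm is -0.25, -18 cm is -0.225.

Emit:
{"name": "servo_tool", "arguments": {"moves": [[0, 0, 0.0375, 0], [0, 0, 0.0813, 0], [0, 0, 0.125, 0], [-0.0375, -0.0375, 0.1625, 0], [-0.0625, -0.075, 0.2, 0], [-0.0625, -0.125, 0.225, 0], [-0.0625, -0.175, 0.25, 0], [-0.0625, -0.225, 0.25, 0], [-0.0625, -0.25, 0.25, 0], [-0.0625, -0.25, 0.25, 0]]}}

```text
time: 13.83
ee_pos: [0.4534, -0.0283, 0.2145]
tcp_rot: [179.9, 0.1, 96.6]
wrist_force: [0.5, 0.0, -0.0]
opening: 0.0467
grasp_force: 0.0
```

```bash
python3 - <<'E'
from h import *
o=get_obs(); print(o['time'],o['ee_pos'])
s=camera('side'); t=camera('top'); np.save('pics/t3.npy',t)
a=cv2.resize(s[100:260,170:320],None,fx=2.5,fy=2.5,interpolation=cv2.INTER_CUBIC)
b=cv2.resize(t[140:260,180:300],(400,400),interpolation=cv2.INTER_CUBIC)
save('p3.png',np.hstack([a,b]))
E
```

```text
13.8333 [ 0.45337551 -0.02827909  0.21453638]
```

View pics/p3.png

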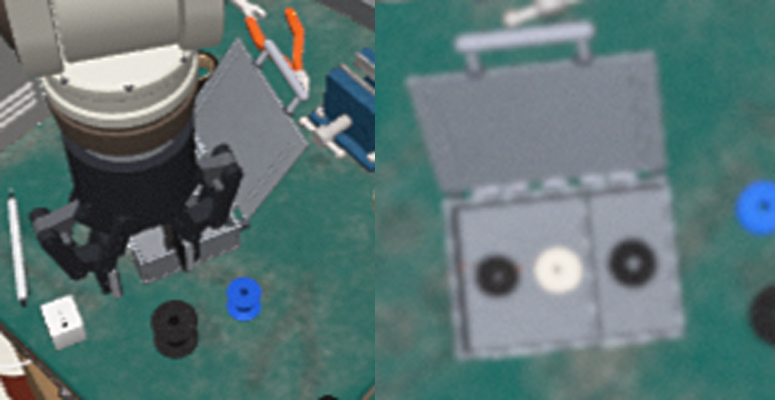

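All three pieces sit in their bays: coil_b (497,275), coil_a (558,270) and the bobbin (633,263). The lid is still laid back, with its bar at about (525,37). Next I'll move over the bar and down to it.

Emit:
{"name": "servo_tool", "arguments": {"moves": [[0, 0, 0.0375, 0], [0.025, 0.0313, 0.0625, 0], [0.05, 0.0625, 0.0625, 0], [0.0813, 0.0938, 0.0625, 0], [0.1125, 0.125, 0.0625, 0], [0.1438, 0.1625, 0.0625, 0], [0.175, 0.2, 0.0625, 0], [0.2063, 0.2375, 0.0625, 0], [0.2288, 0.2613, 0.0625, 0], [0.2288, 0.2613, 0.0625, 0], [0.2288, 0.2613, 0.0375, 0], [0.2288, 0.2613, 0.0125, 0], [0.2288, 0.2613, -0.0125, 0], [0.2288, 0.2613, -0.0375, 0], [0.2288, 0.2613, -0.0375, 0]]}}

```text
time: 15.18
ee_pos: [0.6343, 0.1865, 0.1785]
tcp_rot: [-179.6, 0.1, 96.9]
wrist_force: [-0.5, -0.2, -0.9]
opening: 0.0471
grasp_force: 0.0
```

```bash
python3 - <<'E'
from h import *
o=get_obs(); print(o['time'],o['ee_pos'],o['tcp_rot'],o['q'])
C=cam('wrist',o); w=camera('wrist'); s=camera('side'); np.save('pics/w4.npy',w)
for e in ((.6365,.1853,.151),): print(proj(C,e),proj(cam('side'),e))
save('p4.png',np.hstack([w,s]),.78)
E
```

```text
15.1833 [0.63426898 0.18646276 0.17849575] [-1.79622740e+02  5.48245611e-02  9.69088229e+01] [1.63788649e+01 2.04439387e+01 2.24397995e+01 9.23770001e+01
 7.99470094e-03 9.94701959e+01]
[254.86295657 227.83545109] [284.3164819  128.16990307]
```

View pics/p4.png

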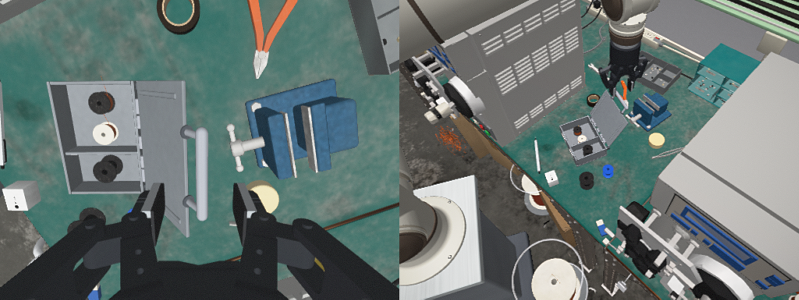

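The bar runs vertically at about (201,127)–(202,215), midway between the fingers. The gripper is clear of the vise. I'll descend and close.

In the tool's units: -4.05 cm is -0.0506, -3 cm is -0.0375.

Emit:
{"name": "servo_tool", "arguments": {"moves": [[0, 0, -0.0188, 0], [0, 0, -0.0375, 0], [0, 0, -0.0506, 0], [0, 0, -0.0506, 0], [0, 0, -0.0506, 0]]}}

```text
time: 15.7
ee_pos: [0.6363, 0.1858, 0.1435]
tcp_rot: [180.0, -0.0, 96.8]
wrist_force: [0.4, 0.9, 0.5]
opening: 0.0468
grasp_force: 0.0
```

Emit:
{"name": "servo_tool", "arguments": {"moves": [[0, 0, 0, 0], [0, 0, 0, 0], [0, 0, 0, 0], [0, 0, 0, 0], [0, 0, 0, 0], [0, 0, 0, 0], [0, 0, 0, 0], [0, 0, 0, 0]], "claw": 1, "force": 30}}

```text
time: 16.37
ee_pos: [0.6368, 0.1856, 0.1438]
tcp_rot: [179.9, -0.0, 96.8]
wrist_force: [-0.0, 0.4, 5.9]
opening: 0.0085
grasp_force: 29.5
```

In the tool's units: -6.6 cm is -0.0825, -6.37 cm is -0.0796.

Emit:
{"name": "servo_tool", "arguments": {"moves": [[-0.0025, -0.0003, 0.0019, 0], [-0.0054, -0.0006, 0.0036, 0], [-0.011, -0.0014, 0.0071, 0], [-0.0168, -0.002, 0.0104, 0], [-0.0226, -0.0028, 0.0134, 0], [-0.0286, -0.0035, 0.0161, 0], [-0.0348, -0.0043, 0.0186, 0], [-0.041, -0.005, 0.0209, 0], [-0.0473, -0.0058, 0.023, 0], [-0.0536, -0.0065, 0.0248, 0], [-0.06, -0.0073, 0.0263, 0], [-0.0665, -0.008, 0.0275, 0], [-0.073, -0.0089, 0.0285, 0], [-0.0796, -0.0096, 0.0293, 0], [-0.0825, -0.01, 0.0295, 0], [-0.0825, -0.01, 0.0295, 0]]}}

```text
time: 17.7
ee_pos: [0.5697, 0.1771, 0.1665]
tcp_rot: [-180.0, 0.0, 96.8]
wrist_force: [2.4, -4.8, 4.1]
opening: 0.0082
grasp_force: 31.1
```

In the tool's units: -0.96 cm is -0.012, 0.03 cm is 0.0004.

Emit:
{"name": "servo_tool", "arguments": {"moves": [[-0.0038, -0.0008, 0.0001, 0], [-0.0075, -0.0015, 0.0003, 0], [-0.0113, -0.0023, 0.0004, 0], [-0.012, -0.0025, 0.0004, 0], [-0.012, -0.0025, 0.0004, 0], [-0.012, -0.0025, 0.0004, 0]]}}

```text
time: 18.2
ee_pos: [0.5605, 0.1758, 0.1663]
tcp_rot: [-180.0, -0.0, 96.8]
wrist_force: [0.4, 0.2, 1.7]
opening: 0.0085
grasp_force: 31.1
```

```bash
python3 - <<'E'
from h import *
o=get_obs(); print(o['time'],o['ee_pos'],o['wrist_force'],o['opening'])
C=cam('wrist',o); w=camera('wrist'); s=camera('side'); np.save('pics/w5.npy',w); np.save('pics/s5.npy',s)
yaw=.125; c=np.array([.504,.1687,0]); B=R.from_euler('z',yaw).as_matrix()
for n,C2 in(('w',C),('s',cam('side'))):
  for th in (1.47,1.571,1.67):
    print(n,th,[proj(C2,c+B@np.array([.0565-r*np.cos(th),y,.042+r*np.sin(th)])).round(1).tolist() for r,y in((.109,.075),(.109,-.075),(.133,.036),(.004,.075),(.004,-.075))])
a=cv2.resize(s[70:250,190:340],None,fx=2.6,fy=2.6,interpolation=cv2.INTER_CUBIC)
save('p5.png',np.hstack([a,cv2.resize(w,None,fx=.78*1,fy=a.shape[0]/384)]))
E
```

```text
18.2 [0.56046102 0.17576283 0.16634514] [0.36465964 0.21584075 1.69922046] 0.008517450711219147
w 1.47 [[228.1, 103.5], [235.5, 334.7], [221.6, 187.4], [250.8, 103.0], [252.3, 256.6]]
w 1.571 [[249.0, 103.4], [251.7, 335.2], [249.1, 187.6], [251.2, 103.0], [252.7, 256.6]]
w 1.67 [[269.5, 103.2], [267.6, 334.5], [276.1, 187.1], [251.7, 103.0], [253.1, 256.6]]
s 1.47 [[237.2, 118.6], [263.5, 163.9], [242.2, 122.6], [243.1, 145.8], [267.2, 188.8]]
s 1.571 [[241.5, 117.0], [268.1, 162.0], [247.6, 120.6], [243.2, 145.8], [267.3, 188.8]]
s 1.67 [[245.6, 115.8], [272.6, 160.6], [252.9, 119.1], [243.3, 145.7], [267.5, 188.7]]
```

View pics/p5.png

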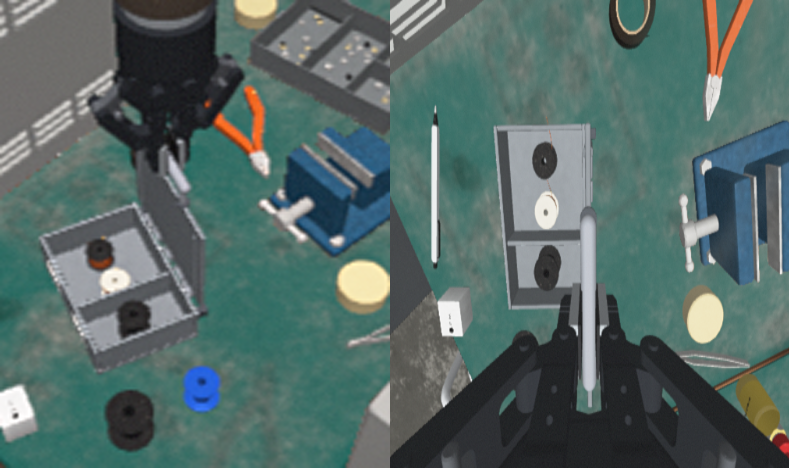

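The lid stands up with the bar between the fingers: bar at wrist (587,215), and the plate seen almost edge-on at (590,130). I'll check this close up.

```bash
python3 - <<'E'
from h import *
w=np.load('pics/w5.npy'); s=np.load('pics/s5.npy')
a=cv2.resize(w[95:215,225:285],None,fx=5,fy=5,interpolation=cv2.INTER_CUBIC)
b=cv2.resize(s[110:200,232:282],None,fx=6.667,fy=6.667,interpolation=cv2.INTER_CUBIC)
save('p6.png',np.hstack([a,b[:600]]))
E
```

```text
(no output)
```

View pics/p6.png

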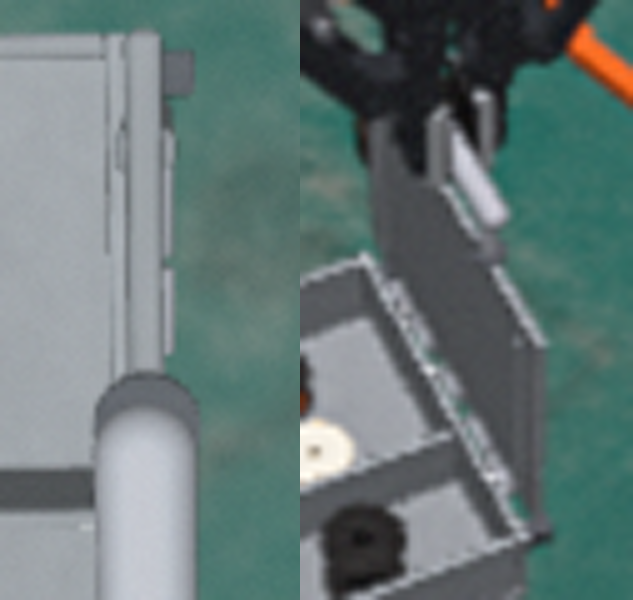

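In the wrist crop the plate centre (u≈254) and bar centre (u≈254.4) line up over the hinge. Allowing for the roughly 4 px shift that the box rim shows too, the lid angle is about 1.571 ± 0.01. The forces are near zero, so I'm handing in.

```bash
python3 -c "
from workcell import *
o=get_obs(); print(o['ee_pos'],o['wrist_force'],o['opening'],o['grasp_force']); print(job_done())"
```

```text
[0.56060077 0.17580417 0.16635548] [0.87881365 0.84125145 1.62324521] 0.008431935816973676 31.029657125473022
the job is handed in; nothing more can be done
None
```

I handed the job in at about 18 s of the 72 s: both wound coils are in the wide bay, the empty bobbin is in the narrow bay, and the gripper is still holding the lid upright by its bar at about 1.57 rad; the hand-in returned no verdict.

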